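# Put the caliper away: lay it in its sloping case, shut the lid, swing the clamp down

### The job

Put the digital caliper away in its open case on the sloping stand: lower it by its black slider, display up and lengthwise, flat onto the tray's sloping floor before letting go (jaws to either end). Then gently shut the lid fully while the red clamp is still up, and after that gently swing the clamp fully down onto the shut lid. Leave everything else on the desk where it is.

Things in the scene. Friction and masses are not known exactly. Their poses are not given: they have to be found in the camera images.
- caliper: Digital caliper lying flat, display up, about 0.16 kg. Origin: centre of its underside; x along the beam, y across, z up out of the display. Grip the black slider block, x -32 to +32, 30 wide (y -15 to +15), 15 high. Steel beam 176 x 16 x 5 mm (x -88 to +88). Two closed jaws: steel bars at x -85 to -53, y -46 to +20, 5 high.
- case: Dark grey case fixed on a stand, tipped 30 degrees toward its front (robot's side). Origin: centre of its underside. Own axes: x up the slope to the hinge side, y along its length, z square to the sloping floor. Outside 124 (x) x 224 (y) x 45 (z), walls 7 thick; tray floor at z = 21, rim at z = 45: clear tray 110 x 210, 24 deep. Once let go, the caliper may slide down to the front wall: no harm.
- lid_hinge (a point): Hinge line of the lid, at its middle: in the case's axes x = +62, y = 0, z = 45.5 mm. The axes turn with the lid.
- lid_edge (a point): Middle of the lid's free edge, on the outer face: 124 mm from the hinge line and 10 mm above the lid's underside. The lid is a plain blue board 124 x 224 x 10 without a handle; the hinge line lies in its underside.
- lid (a joint): Lid angle in rad: 0 shut (flat on the case), about 1.75 to 2.05 at the start (standing open, its outer face to the far side). The hinge is stiff (0.16 Nm): the lid stays wherever it is left and must be pushed all the way. Shuts by pushing its outer face toward the robot and down.
- clamp_pivot (a point): Pivot of the red clamp arm, between two steel cheeks at the middle of the case's front: in the case's axes x = -75, y = 0, z = 62 mm. The pivot line runs along the case's y; the cheeks stand at y -21 to +21 and reach z = 69, from x = -92 to x = -62.
- clamp_tip (a point): Free end of the red clamp arm, 75 mm from the pivot. The arm is a straight bar 75 long, 26 wide (along y), 11 thick, centred on the line from pivot to tip.
- clamp (a joint): Clamp angle in rad: 0 down (the arm lies on the shut lid, pointing along the case's +x), about 1.45 to 1.7 at the start (standing up off the case and leaning toward the robot). Stiff pivot (0.1 Nm): stays where it is left. Push the arm from the robot's side, over and down.
- screwdriver: Bystander, leave alone: orange-handled screwdriver, 190 long. Sizes in mm. Origin: centre of its underside.
- mug: Bystander, leave alone: white mug, 80 across, 92 high. Sizes in mm. Origin: centre of its underside.
- glue_jar: Bystander, leave alone: glue jar with yellow cap, 64 across, 85 high. Sizes in mm. Origin: centre of its underside.
- prototype: Bystander, leave alone: black eight-sided prototype, 68 across, 34 high. Sizes in mm. Origin: centre of its underside.
- marker: Bystander, leave alone: green marker pen, 135 long, 16 thick. Sizes in mm. Origin: centre of its underside.
- sanding_block: Bystander, leave alone: cork sanding block, 100 x 60 x 26. Sizes in mm. Origin: centre of its underside.
- dice_box: Bystander, leave alone: small cardboard box, 75 x 50 x 22. Sizes in mm. Origin: centre of its underside.
There are look-alikes about, which are no part of the job. There is more than one size of the caliper; the one meant has the size given above.

How it is judged (in metres and radians):
On the way, in this order (a step that is already met when the one before it is completed fails the run):
1. the caliper, still held in the fingers, lies flat (within 12 degrees) and lengthwise (within 15 degrees) at most 10 mm above the tray floor (x of caliper in the frame of case between -0.045 and 0.045 m and y of caliper in the frame of case between -0.03 and 0.03 m and z of caliper in the frame of case between 0.012 and 0.031 m and angle between the z axis of caliper and the z axis of case, either way round below 0.21 rad and angle between caliper's own z axis and vertical below 1 rad and angle between the x axis of caliper and the y axis of case, either way round below 0.26 rad and contact force between the fingers and caliper above 0.5 N), for 0.05 s.
2. the lid is shut (under 0.05 rad) with the caliper released inside and the clamp still up (over 0.8 rad) (x of caliper in the frame of case between -0.045 and 0.045 m and y of caliper in the frame of case between -0.03 and 0.03 m and z of caliper in the frame of case above 0.012 m and value of joint lid below 0.05 rad and value of joint clamp above 0.8 rad and contact force between the fingers and caliper below 0.1 N), for 0.1 s.
3. the clamp is down (under 0.08 rad) on the shut lid (value of joint lid below 0.05 rad and value of joint clamp below 0.08 rad), for 0.1 s.
At the end, for the whole second after the job is handed in: The caliper rests flat in the tray, display up (its centre within 45 mm of the tray's middle across and 30 mm along, tipped under 6 degrees to the floor), the lid is shut to within 0.05 rad and the clamp is down to within 0.08 rad (all of step 3 and x of caliper in the frame of case between -0.045 and 0.045 m and y of caliper in the frame of case between -0.03 and 0.03 m and z of caliper in the frame of case between 0.012 and 0.027 m and angle between the z axis of caliper and the z axis of case, either way round below 0.1 rad and angle between caliper's own z axis and vertical below 1 rad and linear speed of caliper below 0.02 m/s); the robot touches nothing.
It fails at once if the lid or the clamp is slammed (faster than 4 rad/s toward shut, the clamp 6 rad/s) (velocity of joint lid below -4 rad/s or velocity of joint clamp below -6 rad/s).
It fails at once if another thing on the desk is moved by more than 30 mm (distance of any of screwdriver, mug, glue_jar, prototype, marker, sanding_block, dice_box from where it was at the start of the episode above 0.03 m).
It also fails if it takes over 72 s, if anything falls off the work surface, if the arm or the gripper's body presses on something with over 40 N, if the wrist force passes 120 N, or if a joint passes its speed limit or range.

### The arm

A 6-joint arm with a two-finger parallel gripper is mounted at the origin on the work surface. World frame = base frame: x ahead of the robot, y to its left, z up, the work surface at z = 0. Lengths are in mm, angles in rad, forces in N, time in s.
With the tool pointing down it reaches from about 275 to 750 mm from the base axis. Payload 10.2 kg.
Tool frame: the origin (TCP) lies midway between the tips of the shut fingers; the grasp point (between the pads) lies 19 mm behind it; z points along the fingers, y is the direction in which the jaws open and shut (so a half turn about z gives the same grasp; the last joint's range is limited). The gripper opens to 85 mm and grips with 20 to 120 N. Pads are 22 mm wide; open, the fingers measure 114 mm over their backs; the gripper's body (76 mm by 85 mm) begins 54 mm behind the grasp point. The pads swing forward as they close: fully open they stand 13 mm farther back than shut.
Start: joints at [1.019, 0.313, 1.498, -0, 1.331, -0.223], TCP at [169.539, 496.878, 207.394] pointing down, gripper open.
Joint ranges: [-2.94, 2.94], [-0.97, 2.17], [0.19, 2.56], [-1.23, 4.37], [0.02, 3.11], [-2.88, 2.88]. Speed limits (rad/s): [2.39, 2.39, 3.01, 3.14, 3.14, 3.14].

### API

Orientations are given as a unit quaternion [w, x, y, z].
In Python, from rig import sense, optics, ctrl gives the robot as it stands.
- The arm moves only by the tool play_rows, never from a script. Its argument "plan" is a list of rows, each a list of 7 numbers: the shift along the world's x, y, z in mm, then the turn, a rotation vector about the world's x, y, z in rad, then the opening, from -1 (shut) to 1 (fully open), so that 0 is half open. A call has 1 to 5 rows; each row shifts and turns the pose as measured when the row begins; what a row does not reach is not made up. A row lasts 1/12 s, in which the tool goes at most 41.7 mm and 7.16 degrees, less where a joint would pass 70% of its speed; a pose out of reach is approached as far as the arm can. A call is refused whole if a number of a shift passes 41.7 or a number of a turn 0.125, either way. A call with a gripper value outside its range is refused whole. The fingers move at their own pace and stop on an object; "grip_force" is the grip in N (left out, the last holds). Time passes only in rows, so rows that do not move let the fingers close. It gives the time, the measured TCP pose, the force and the opening at its end, in the units of the state.
- sense(): the state, without advancing time (a new reading comes with each control period).
- optics.capture(name): name is "scene" or "side" or "wrist"; returns a dict with "img" (384x512x3 uint8, blue, green, red), "fx", "fy", "cx", "cy" (pixels), "world_to_cam" (4x4, takes a point from world to camera coordinates). Camera axes: x right, y up, looking along -z (the intrinsics and any distortion apply to the point x, -y, -z); pixel columns grow to the right and rows downward; lengths in mm; the calibration is good to about 2 mm. The wrist camera is an equidistant fisheye: a pixel r from the principal point sees the ray r / f radians off the axis. A picture is of the moment at which its call begins. There is no depth.
- ctrl.finish_job(): hands the job in, once; it reports no verdict.
The state is a dict: "time_s": time; "joints": joint angles; "dq": joint speeds; "tau": joint torques, N m; "eef_pos": TCP position; "ee_rot": TCP orientation; "force": force on the tool from outside, world axes, zero at the start; "wrist_torque": the same for the moment, N m; "grip_width": opening from 0.0 (shut) to 1.0 (fully open).
Only numpy, scipy, OpenCV 4.12 (cv2) and the standard library are available. Lean on these libraries where they do the work, as an engineer would, in place of code of your own. Each camera call takes 0.05 s, during which the arm holds its last target. There are 200 camera calls.

## Working session

There is one attempt and no reset: what is moved stays moved. The work goes in short steps, Python scripts to look and compute and a tool call to move; the robot and the scene stay as the last step left them, time stands still between calls to the robot, and variables do not carry over. Pictures are saved under pics/ and viewed, about 8 in all and at most 12, crops included, and the job is handed in when it is done.

Besides the shell and the picture viewer there is one more tool, called after "Call:" as name(argument=value, ...) on one line, values as JSON. play_rows: Moves the arm, as the interface text tells. Its arguments: {"type":"object","properties":{"plan":{"type":"array"},"grip_force":{"type":"number"}},"required":["plan"]}

```bash
mkdir -p pics; ls; python3 - <<'E'
from rig import sense, optics
import cv2,numpy as np
s=sense();print(s)
for n in("scene","side"):
    c=optics.capture(n);cv2.imwrite(f"pics/{n}0.png",c["img"]);print(n,c["fx"],c["fy"],c["cx"],c["cy"],np.round(c["world_to_cam"],3).tolist(),[k for k in c])
    np.save(f"pics/{n}0.npy",c["img"])
a=cv2.imread("pics/scene0.png");
cv2.imwrite("pics/scene0b.png",cv2.resize(a,(800,600),interpolation=cv2.INTER_CUBIC))
a=cv2.imread("pics/side0.png");
cv2.imwrite("pics/side0b.png",cv2.resize(a,(800,600),interpolation=cv2.INTER_CUBIC))
E
```

```text
pics
{'time_s': 0.0, 'joints': array([ 1.01858732e+00,  3.13422424e-01,  1.49845285e+00, -6.64840347e-06,
        1.33098917e+00, -2.23405235e-01]), 'dq': array([ 0.00065479, -0.00041906, -0.00057478,  0.00151513, -0.00010167,
       -0.0001491 ]), 'tau': array([ 7.38417675e-04, -4.12270153e+01, -2.59740865e+01, -1.47239180e-04,
        4.20306606e-03, -4.76114474e-05]), 'eef_pos': array([169.38761983, 496.61583895, 206.84326996]), 'ee_rot': array([-2.37480753e-04,  1.63661497e-01,  9.86516351e-01, -5.89894629e-04]), 'force': array([ 0.75959933, -0.35152396, -0.50125306]), 'wrist_torque': array([-0.05818724,  0.01100694, -0.03305683]), 'grip_width': 0.9978958291089419}
scene 440.6226191682368 440.6226191682368 247.86364790218863 185.69079903271546 [[-0.995, -0.095, -0.019, 504.008], [0.042, -0.597, 0.801, -69.891], [-0.087, 0.797, 0.598, -1339.719], [0.0, 0.0, 0.0, 1.0]] ['img', 'fx', 'fy', 'cx', 'cy', 'world_to_cam']
side 361.91816366962314 361.91816366962314 251.34798631264877 188.64788707037638 [[0.952, -0.307, 0.0, -457.566], [0.238, 0.737, 0.632, -221.379], [-0.194, -0.601, 0.775, -883.215], [0.0, 0.0, 0.0, 1.0]] ['img', 'fx', 'fy', 'cx', 'cy', 'world_to_cam']
```

View pics/scene0b.png

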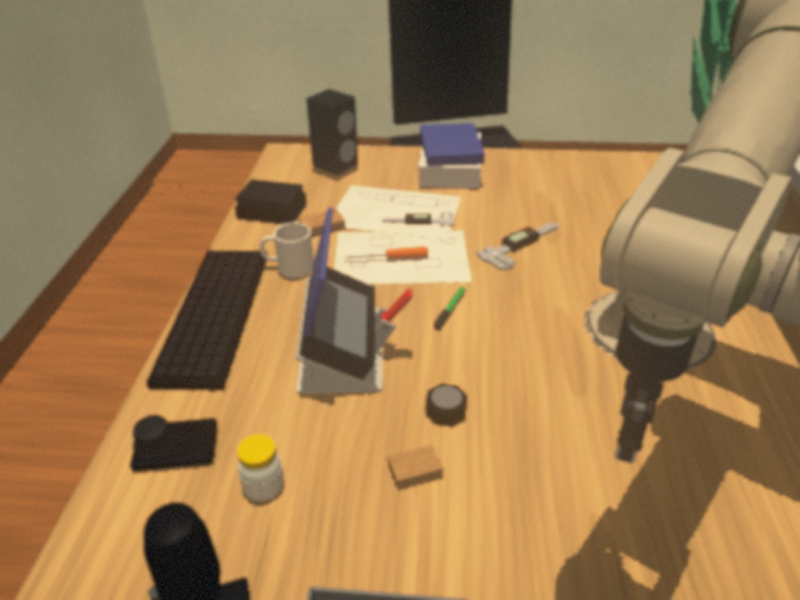

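View pics/side0b.png

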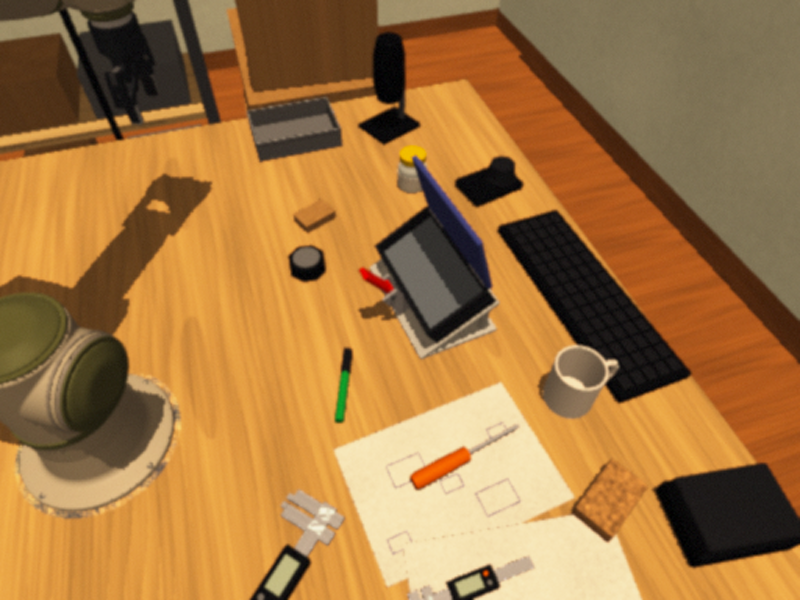

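The candidates for the caliper are A, the larger one at scene (520,238) / side (275,575), and B, the smaller one on the paper at scene (418,218) / side (472,583). I'll compare their sizes and make one close crop.

```bash
cat >h.py <<'E'
import cv2,numpy as np
from rig import sense,optics
class Cam:
    def __init__(s,n,img=True):
        c=optics.capture(n);s.img=c["img"];s.K=(c["fx"],c["fy"],c["cx"],c["cy"]);s.M=np.array(c["world_to_cam"]);s.n=n
    def proj(s,P):
        P=np.atleast_2d(P);q=P@s.M[:3,:3].T+s.M[:3,3];x,y,z=q[:,0],-q[:,1],-q[:,2]
        fx,fy,cx,cy=s.K
        if s.n=="wrist":
            r=np.hypot(x,y);th=np.arctan2(r,z);k=th/np.maximum(r,1e-9);return np.c_[cx+fx*k*x,cy+fy*k*y]
        return np.c_[cx+fx*x/z,cy+fy*y/z]
    def plane(s,px,h):
        px=np.atleast_2d(px).astype(float);fx,fy,cx,cy=s.K;u=(px[:,0]-cx)/fx;v=(px[:,1]-cy)/fy
        if s.n=="wrist":
            r=np.hypot(u,v);k=np.where(r>1e-9,np.sin(r)/np.maximum(r,1e-9),1);d=np.c_[u*k,-v*k,-np.cos(r)]
        else: d=np.c_[u,-v,-np.ones(len(u))]
        R=s.M[:3,:3];o=-R.T@s.M[:3,3];d=d@R
        return o+d*((h-o[2])/d[:,2])[:,None]
def crop(img,x,y,w,h,W,H): return cv2.resize(img[y:y+h,x:x+w],(W,H),interpolation=cv2.INTER_CUBIC)
E
python3 - <<'E'
from h import *
a=Cam("scene");b=Cam("side");k=.64
p=a.plane(np.array([[557,226],[482,253],[512,265],[383,220],[455,212],[455,226]])*k,3);print(p.round(0))
print(b.plane(np.array([[285,515],[340,515],[305,495],[535,562],[412,595]])*k,3).round(0))
A=crop(a.img,185,125,75,130,346,600);B=crop(b.img,225,95,95,136,420,600)
cv2.imwrite("pics/case.png",np.hstack([A,B]))
C=crop(a.img,235,120,130,60,800,369);D=crop(b.img,150,305,190,79,554,231)
m=np.zeros((600,800,3),np.uint8);m[:369]=C;m[369:,:554]=D;cv2.imwrite("pics/cal.png",m)
E
```

```text
[[ 136. -359.    3.]
 [ 314. -231.    3.]
 [ 250. -188.    3.]
 [ 551. -360.    3.]
 [ 378. -409.    3.]
 [ 377. -343.    3.]]
[[ 252. -209.    3.]
 [ 327. -233.    3.]
 [ 286. -189.    3.]
 [ 562. -374.    3.]
 [ 391. -361.    3.]]
```

View pics/case.png

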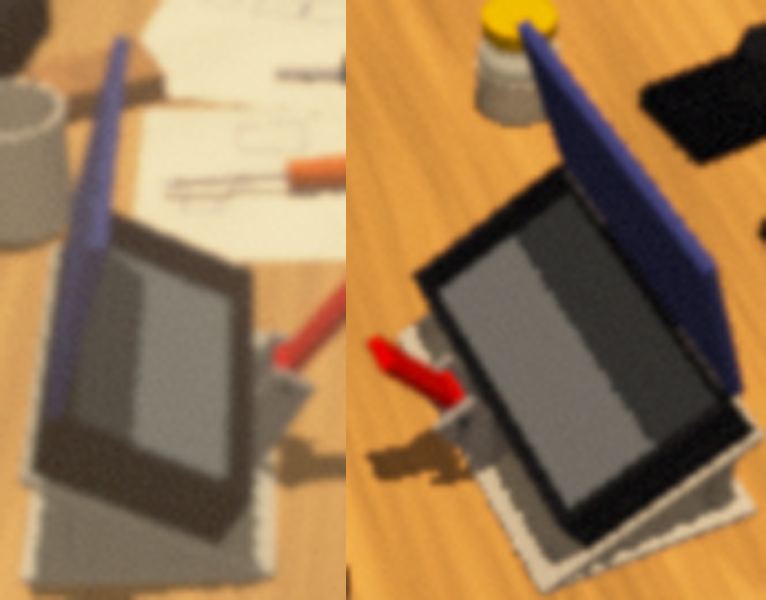

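View pics/cal.png

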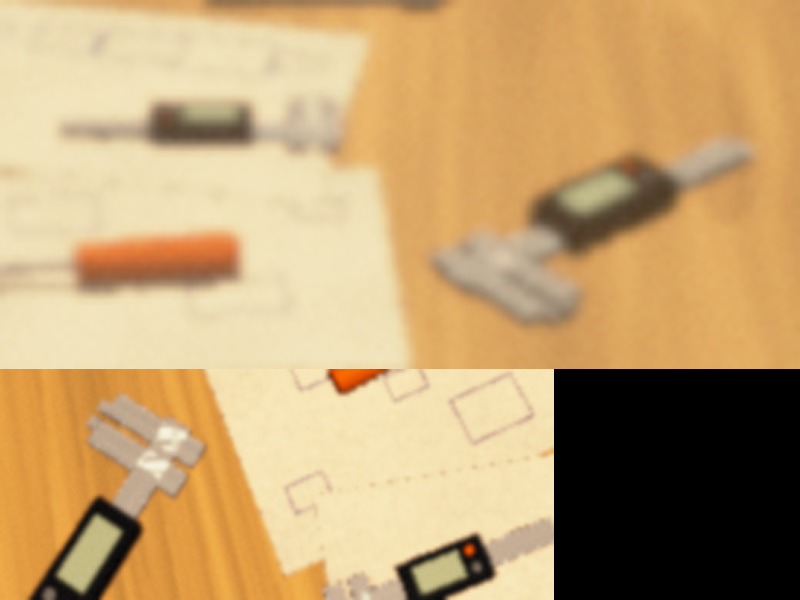

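The sizes settle it: B, on the paper at scene (418,218), is about 175 mm long and A about 215 mm, so B is the one. The case crop shows the case, the lid standing open and the clamp leaning toward the robot. Next I'll fit the case pose from picked corners.

```bash
cat >>h.py <<'E'
from scipy.spatial.transform import Rotation as Ro
def caseR(yaw): return (Ro.from_euler('z',yaw)*Ro.from_euler('y',-np.pi/6)).as_matrix()
def lidP(y,d,t,ang): # local point on lid: d from hinge, t thickness
    c,s=np.cos(ang),np.sin(ang); return np.array([62-d*c+t*s, y, 45.5+d*s+t*c])
def clP(d,t,ang,y=0):
    c,s=np.cos(ang),np.sin(ang); return np.array([-75+d*c-t*s,y,62+d*s+t*c])
E
cat >fit.py <<'E'
from h import *
from scipy.optimize import least_squares
a=Cam("scene");b=Cam("side")
fa=lambda p:np.array(p)/4.613+[185,125]
fb=lambda p:(np.array(p)-[346,0])/4.42+[225,95]
S=[(a,fa((250,270)),lambda l,c:np.array([-62,-112,45])),(a,fa((230,292)),lambda l,c:np.array([-55,-105,21])),
(a,fa((218,543)),lambda l,c:np.array([-62,112,0])),(a,fa((36,476)),lambda l,c:np.array([62,112,0])),
(a,fa((124,38)),lambda l,c:lidP(-112,124,5,l)),(a,fa((75,215)),lambda l,c:lidP(112,124,10,l)),
(b,fb((415,278)),lambda l,c:np.array([-62,112,45])),(b,fb((440,292)),lambda l,c:np.array([-55,105,21])),
(b,fb((582,545)),lambda l,c:np.array([-62,-112,0])),(b,fb((755,433)),lambda l,c:np.array([62,-112,0])),
(b,fb((525,25)),lambda l,c:lidP(112,124,5,l)),(b,fb((715,265)),lambda l,c:lidP(-112,124,5,l)),
(b,fb((740,390)),lambda l,c:lidP(-112,0,8,l)),
(b,fb((375,345)),lambda l,c:clP(75,0,c)),]
def res(p):
    R=caseR(p[3]);return np.concatenate([cam.proj(R@f(p[4],p[5])+p[:3])[0]-px for cam,px,f in S])
r=least_squares(res,[550,50,80,0,1.9,1.6],loss='soft_l1',x_scale=[10,10,10,.1,.1,.1])
print(r.x.round(3));print(res(r.x).reshape(-1,2).round(1).tolist())
p=r.x;np.save("case.npy",p);R=caseR(p[3])
def draw(cam,P,col): 
    q=cam.proj(np.array(P)@R.T+p[:3]);cv2.polylines(cam.big,[np.int32(q*4*16)],True,col,1,cv2.LINE_AA,4)
for c in(a,b):
    c.big=cv2.resize(c.img,None,fx=4,fy=4,interpolation=cv2.INTER_CUBIC)
    for X,Y,z,col in[(62,112,45,(0,255,255)),(62,112,0,(0,255,0)),(55,105,21,(255,255,0)),(55,105,45,(0,128,255))]:
        draw(c,[[-X,-Y,z],[X,-Y,z],[X,Y,z],[-X,Y,z]],col)
    draw(c,[lidP(y,d,0,p[4]) for y,d in[(-112,0),(-112,124),(112,124),(112,0)]],(255,0,255))
    draw(c,[lidP(y,d,10,p[4]) for y,d in[(-112,0),(-112,124),(112,124),(112,0)]],(255,255,255))
    for y in(-13,13):draw(c,[clP(d,t,p[5],y) for d,t in[(0,-5.5),(75,-5.5),(75,5.5),(0,5.5)]],(255,128,0))
A=a.big[500:1040,740:1070];B=b.big[380:930,880:1290]
m=np.zeros((550,745,3),np.uint8);m[:540,:330]=A;m[:,335:]=B;cv2.imwrite("pics/fit.png",m)
E
python3 fit.py
```

```text
[5.96134e+02 1.05833e+02 5.25110e+01 1.04000e-01 1.83900e+00 1.64400e+00]
[[0.5, -0.7], [-0.9, 0.5], [-0.9, 0.3], [-2.9, -1.3], [-2.5, -1.9], [0.4, 5.3], [-2.1, -0.8], [-1.1, -0.1], [0.4, 1.8], [-0.6, -0.1], [-0.3, -2.1], [-0.6, 0.2], [-0.1, 1.3], [0.6, 0.8]]
```

View pics/fit.png

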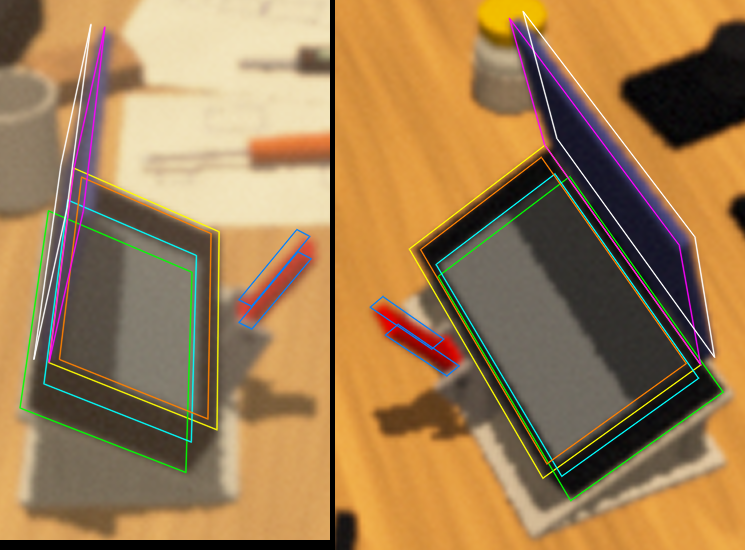

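The fit lands within a few mm: case near (596,106,52), yaw 0.10, lid about 1.8, clamp about 1.64. Now moving over caliper B for a close look with the wrist camera.

Call:
play_rows(plan=[[13,-38,8,0,0,0.07,1],[13,-39,5,0,0,0.07,1],[13,-39,5,0,0,0.07,1],[13,-39,0,0,0,0.07,1],[13,-39,0,0,0,0.07,1]])

```text
time_s: 0.72
eef_pos: [232.5, 301.4, 222.9]
ee_rot: [-0.001, -0.022, 1.0, -0.002]
force: [1.4, -1.1, 0.8]
grip_width: 0.994
```

Call:
play_rows(plan=[[13,-39,0,0,0,0,1],[13,-39,0,0,0,0,1],[13,-39,0,0,0,0,1],[13,-39,0,0,0,0,1],[13,-39,0,0,0,0,1]])

```text
time_s: 1.13
eef_pos: [295.4, 102.6, 223.6]
ee_rot: [0.002, -0.027, 1.0, -0.001]
force: [1.3, 0.9, -0.6]
grip_width: 0.994
```

Call:
play_rows(plan=[[13,-39,0,0,0,0,1],[13,-39,0,0,0,0,1],[13,-39,0,0,0,0,1],[13,-39,0,0,0,0,1],[13,-39,0,0,0,0,1]])

```text
time_s: 1.55
eef_pos: [358.1, -96.6, 225.0]
ee_rot: [0.004, -0.025, 1.0, -0.002]
force: [1.7, 1.0, 0.7]
grip_width: 1.001
```

Call:
play_rows(plan=[[13,-39,0,0,0,0,1],[13,-39,0,0,0,0,1],[13,-39,0,0,0,0,1],[13,-39,0,0,0,0,1],[13,-39,0,0,0,0,1]])

```text
time_s: 1.97
eef_pos: [421.0, -295.1, 224.9]
ee_rot: [0.005, -0.023, 1.0, -0.003]
force: [1.0, 0.5, 0.8]
grip_width: 0.998
```

Call:
play_rows(plan=[[15,-25,-10,0,0,0,1],[15,-25,-10,0,0,0,1],[15,-20,-10,0,0,0,1],[0,0,0,0,0,0,1],[0,0,0,0,0,0,1]])

```text
time_s: 2.38
eef_pos: [467.4, -376.2, 190.3]
ee_rot: [0.005, -0.02, 1.0, -0.002]
force: [-0.7, 0.6, 0.2]
grip_width: 1.0
```

```bash
python3 - <<'E'
from h import *
w=Cam("wrist");print(sense()["eef_pos"],sense()["joints"]);np.save("pics/w0M.npy",w.M);print(w.K)
cv2.imwrite("pics/w0.png",cv2.resize(w.img,(800,600),interpolation=cv2.INTER_CUBIC))
E
```

```text
[ 467.17304575 -375.85204895  190.17396856] [-0.87465303  0.48488183  1.29392336  0.00422395  1.35372918 -2.48584618]
(297.3186396354542, 297.3186396354542, 252.9535093163794, 193.09201777460774)
```

View pics/w0.png

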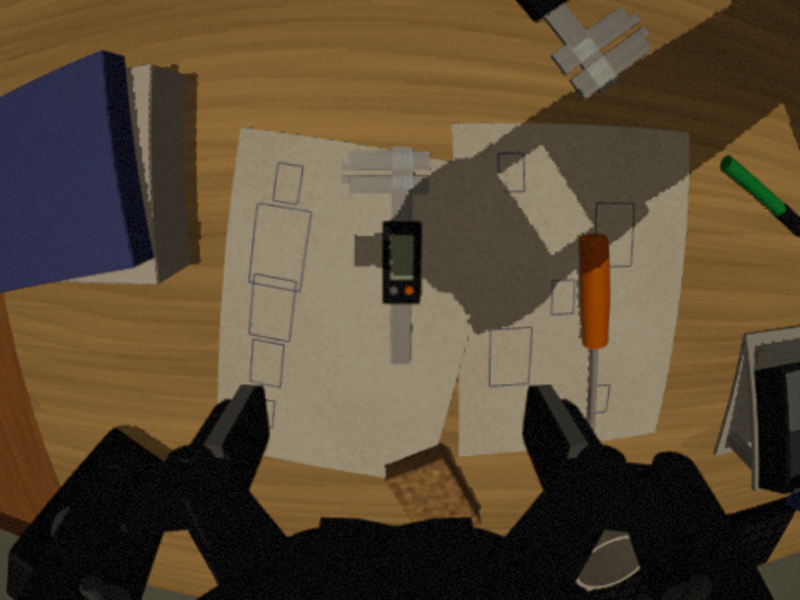

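The wrist view shows the caliper with its slider at px (384–421, 222–302), beam end (400,363) and jaw end (402,148). I'll turn these into a pose.

```bash
python3 - <<'E'
from h import *
w=Cam("wrist");k=.64
s=w.plane(np.array([[384,222],[421,222],[421,302],[383,302]])*k,15);print(s.round(1),s.mean(0))
b=w.plane(np.array([[400.5,363],[402,148],[342,170],[429,170]])*k,4);print(b.round(1),b[:2].mean(0),np.hypot(*(b[0]-b[1])[:2]),np.arctan2(*(b[0]-b[1])[[1,0]]))
e=sense();print(e["eef_pos"],Ro.from_quat(np.roll(e["ee_rot"],-1)).as_matrix().round(3))
E
```

```text
[[ 438.4 -386.4   15. ]
 [ 437.2 -359.1   15. ]
 [ 499.5 -355.7   15. ]
 [ 500.7 -385.1   15. ]] [ 468.95821951 -371.55244062   15.        ]
[[ 557.8 -368.9    4. ]
 [ 383.1 -375.3    4. ]
 [ 401.1 -419.7    4. ]
 [ 398.8 -354.4    4. ]] [ 470.46389129 -372.11665211    4.        ] 174.86471513509625 0.036756145260603924
[ 467.14525444 -375.33449494  190.92142471] [[-0.999 -0.04   0.01 ]
 [-0.04   0.999 -0.005]
 [-0.009 -0.005 -1.   ]]
```

Call:
play_rows(plan=[[3,4,-38,0.005,0.01,0,0.3],[0,0,-38,0,0,0,0.3],[0,0,-38,0,0,0,0.3],[0,0,-30,0,0,0,0.3],[0,0,0,0,0,0,0.3]])

```text
time_s: 2.9
eef_pos: [470.6, -368.5, 50.0]
ee_rot: [0.004, -0.021, 1.0, -0.005]
force: [-0.1, 0.5, -1.0]
grip_width: 0.649
```

```bash
python3 - <<'E'
from h import *
e=sense();print(e["eef_pos"],e["force"],Ro.from_quat(np.roll(e["ee_rot"],-1)).as_matrix().round(3))
E
```

```text
[ 470.63272521 -368.45788303   49.9990414 ] [-0.13395871  0.49268403 -0.97089564] [[-0.999 -0.043  0.008]
 [-0.043  0.999 -0.01 ]
 [-0.008 -0.01  -1.   ]]
```

Call:
play_rows(plan=[[0,-3,-20,0.01,0.008,0,0.3],[0,0,-18,0,0,0,0.3],[0,0,-8,0,0,0,0.3],[0,0,0,0,0,0,0.3],[0,0,0,0,0,0,0.3]])

```text
time_s: 3.32
eef_pos: [472.9, -371.7, 12.5]
ee_rot: [0.003, -0.023, 1.0, -0.004]
force: [0.4, -0.5, 0.6]
grip_width: 0.654
```

Call:
play_rows(plan=[[0,0,0,0,0,0,-0.6],[0,0,0,0,0,0,-1],[0,0,0,0,0,0,-1],[0,0,0,0,0,0,-1],[0,0,0,0,0,0,-1]], grip_force=45)

```text
time_s: 3.73
eef_pos: [474.9, -373.4, 18.9]
ee_rot: [0.006, -0.023, 1.0, -0.007]
force: [-0.7, 0.0, -0.3]
grip_width: 0.0
```

The fingers shut over the slider without holding it: the tool stopped at z 12.5, too high. Opening again and checking the caliper before a lower try.

Call:
play_rows(plan=[[0,0,10,0,0,0,0.3],[0,0,15,0,0,0,0.3],[0,0,20,0,0,0,0.3],[0,0,35,0,0,0,0.3],[0,0,0,0,0,0,0.3]])

```text
time_s: 4.15
eef_pos: [474.2, -372.8, 104.0]
ee_rot: [0.005, -0.023, 1.0, -0.006]
force: [0.5, -0.7, 2.1]
grip_width: 0.645
```

```bash
python3 - <<'E'
from h import *
w=Cam("wrist");e=sense();print(e["eef_pos"],e["force"],Ro.from_quat(np.roll(e["ee_rot"],-1)).as_matrix().round(3))
old=np.array([[438.4,-386.4,15],[500.7,-356,15],[557.8,-369,4],[383,-375,4]]);print(w.proj(old)/.64)
cv2.imwrite("pics/w1.png",cv2.resize(w.img,(800,600),interpolation=cv2.INTER_CUBIC))
E
```

```text
[ 473.24810079 -371.75197662  100.72068216] [ 0.03585215 -0.42327947 -0.37798556] [[-0.999 -0.046  0.008]
 [-0.046  0.999 -0.009]
 [-0.007 -0.009 -1.   ]]
[[376.29639137 232.10365702]
 [423.70479637 338.35741386]
 [397.39640198 409.34532484]
 [401.64270854 133.73345421]]
```

View pics/w1.png

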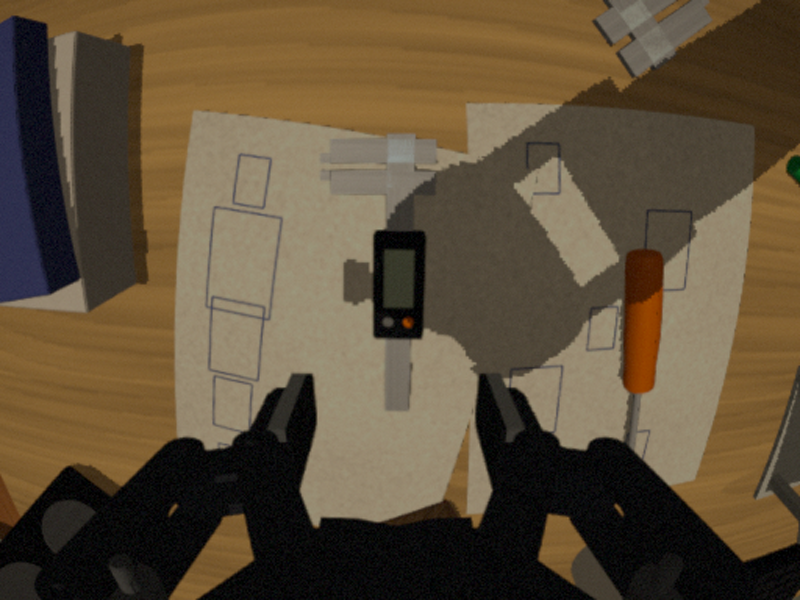

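The caliper has not moved (slider px 375–424, 232–337, as predicted). Going down lower this time.

Call:
play_rows(plan=[[-2,0,-35,0.01,0.007,0,0.3],[0,0,-30,0,0,0,0.3],[0,0,-15,0,0,0,0.3],[0,0,-8,0,0,0,0.3],[0,0,0,0,0,0,0.3]])

```text
time_s: 4.62
eef_pos: [471.2, -371.8, 11.5]
ee_rot: [0.002, -0.023, 1.0, -0.001]
force: [-0.5, -0.3, 1.3]
grip_width: 0.648
```

```bash
python3 - <<'E'
from h import *
e=sense();print(e["eef_pos"],e["force"],Ro.from_quat(np.roll(e["ee_rot"],-1)).as_matrix().round(3))
E
```

```text
[ 471.24280032 -371.82063941   11.46366214] [-0.45450283 -0.31621833  1.28583383] [[-0.999 -0.046  0.003]
 [-0.046  0.999 -0.001]
 [-0.003 -0.001 -1.   ]]
```

Call:
play_rows(plan=[[0,0,-5,0,0,0,0],[0,0,-4,0,0,0,0],[0,0,-2,0,0,0,0],[0,0,0,0,0,0,0]])

```text
time_s: 4.95
eef_pos: [471.9, -372.5, 1.6]
ee_rot: [0.002, -0.023, 1.0, -0.002]
force: [0.7, -0.6, -0.0]
grip_width: 0.5
```

Call:
play_rows(plan=[[0,0,0,0,0,0,-0.4],[0,0,0,0,0,0,-1],[0,0,0,0,0,0,-1],[0,0,0,0,0,0,-1]], grip_force=45)

```text
time_s: 5.28
eef_pos: [472.7, -373.3, 3.4]
ee_rot: [0.003, -0.023, 1.0, -0.003]
force: [-0.1, -0.0, -0.7]
grip_width: 0.0
```

```bash
python3 - <<'E'
from h import *
e=sense();print(e["eef_pos"],e["grip_width"])
w=Cam("wrist");b=Cam("side");print(b.proj(e["eef_pos"]),w.proj(e["eef_pos"]))
W=cv2.resize(w.img,(512,384));B=crop(b.img,230,250,140,134,288,276)
m=np.zeros((384,800,3),np.uint8);m[:,:512]=W;m[:276,512:]=B;cv2.imwrite("pics/g.png",m)
E
```

```text
[ 472.68779057 -373.31981024    3.37706736] 0.0004659317851406503
[[303.11448131 373.49634481]] [[253.53483687 232.21974599]]
```

View pics/g.png

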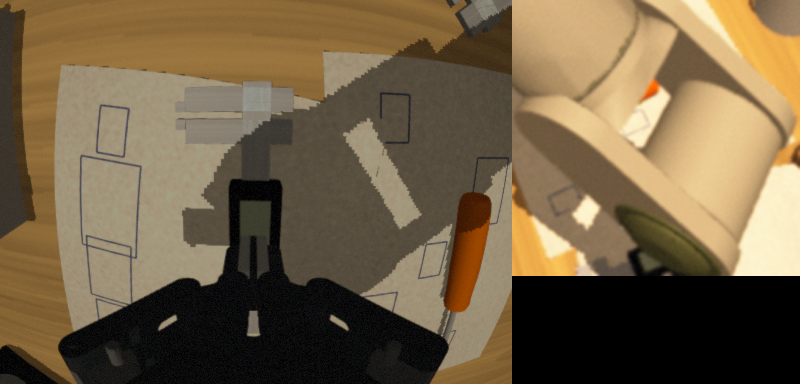

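The fingers look shut in front of the slider's top (slider px 230–282), although z reads 3. I'll compare predicted and seen pixels to find the height mismatch.

```bash
python3 - <<'E'
from h import *
w=Cam("wrist");e=sense();print(e["eef_pos"],e["force"],e["joints"])
P=np.array([[439,-387,15],[439,-357,15],[501,-356,15],[383,-375,4],[558,-369,4],[401,-420,4],[399,-354,4]])
print(w.proj(P).round(1).tolist())
R=w.M[:3,:3];print("campos",-R.T@w.M[:3,3])
# camera from joints-independent: tcp in cam
print(w.M[:3,:3]@e["eef_pos"]+w.M[:3,3])
M0=np.load("pics/w0M.npy");print(M0[:3,:3]@np.array([467.1,-375.6,190.5])+M0[:3,3])
E
```

```text
[ 472.59257265 -373.22160453    3.15528779] [ 0.07686922 -0.46775068  0.04209361] [-8.63508600e-01  6.96537801e-01  1.47095363e+00  1.83105612e-03
  9.65882429e-01 -2.48141438e+00]
[[231.2, 184.5], [286.2, 187.1], [278.8, 281.5], [258.2, 81.6], [253.8, 332.1], [176.6, 111.9], [294.7, 112.6]]
campos [ 392.29614949 -376.52275405  169.31732932]
[   0.43071174  -24.10916758 -182.99398824]
[   0.93776277  -23.96745284 -182.62827755]
```

```bash
python3 - <<'E'
from h import *
a=Cam("scene");w=Cam("wrist")
f=lambda p:np.array(p)/6.154+[235,120]
P=a.plane(f([[432,262],[540,320],[750,148],[548,235],[680,185],[655,160],[530,205]]),4);print(P.round(0))
print("bar",np.hypot(*(P[0]-P[1])[:2]))
cv2.imwrite("pics/g2.png",crop(w.img,205,165,100,100,700,700)[:600])
E
```

```text
[[ 326. -225.    4.]
 [ 267. -171.    4.]
 [ 134. -362.    4.]
 [ 259. -257.    4.]
 [ 179. -317.    4.]
 [ 192. -344.    4.]
 [ 268. -289.    4.]]
bar 79.62475674908558
```

View pics/g2.png

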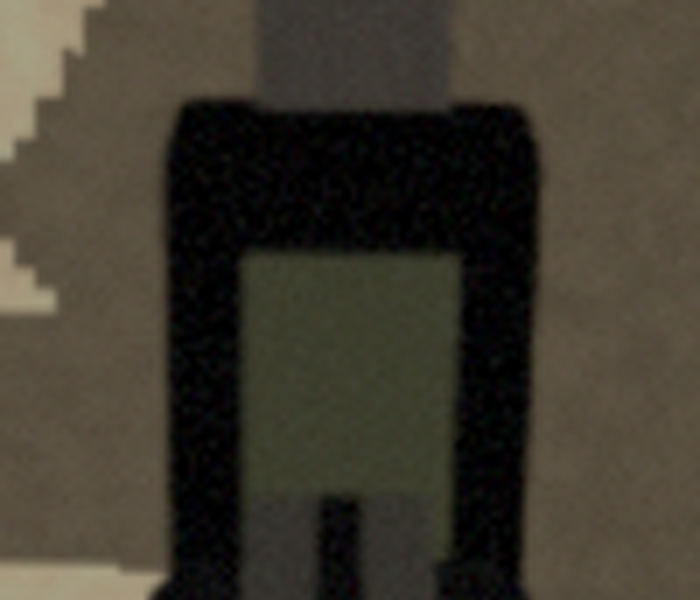

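```bash
python3 - <<'E'
from h import *
w=Cam("wrist");e=sense();t=e["eef_pos"]
for dx in(-11,-5,0):
  print(dx,[(z,w.proj([t[0]+dx,t[1],z])[0].round(1).tolist()) for z in(3,10,15,20,25)])
E
```

```text
-11 [(3, [254.4, 215.8]), (10, [254.4, 220.4]), (15, [254.4, 224.0]), (20, [254.4, 227.7]), (25, [254.4, 231.6])]
-5 [(3, [254.0, 224.8]), (10, [254.0, 229.7]), (15, [253.9, 233.4]), (20, [253.9, 237.3]), (25, [253.9, 241.5])]
0 [(3, [253.6, 232.2]), (10, [253.5, 237.2]), (15, [253.5, 241.1]), (20, [253.5, 245.2]), (25, [253.5, 249.4])]
```

Call:
play_rows(plan=[[0,0,20,0,0,0,-1],[0,0,20,0,0,0,-1],[0,0,20,0,0,0,-1],[0,0,0,0,0,0,-1]])

```text
time_s: 5.92
eef_pos: [471.7, -372.2, 63.9]
ee_rot: [0.002, -0.023, 1.0, -0.001]
force: [0.9, -0.4, 0.7]
grip_width: -0.002
```

```bash
python3 - <<'E'
from h import *
w=Cam("wrist");e=sense();print(e["eef_pos"],e["grip_width"])
old=cv2.imread("pics/g.png")[:384,:512]
for u in(243,248,253,258,263):
  print(u,"old",old[215:262:2,u].mean(1).astype(int).tolist());print(u,"new",w.img[195:262:2,u].mean(1).astype(int).tolist())
P=np.array([[439,-387,15],[439,-357,15],[501,-356,15],[383,-375,4],[558,-369,4]]);print(w.proj(P).round())
cv2.imwrite("pics/up.png",crop(w.img,153,60,200,240,600,720)[:600])
E
```

```text
[ 471.05371317 -371.56031698   61.88024917] 0.0007147600705337755
243 old [55, 56, 58, 57, 54, 55, 59, 57, 57, 55, 51, 48, 49, 51, 50, 50, 48, 50, 48, 50, 50, 48, 50, 51]
243 new [47, 52, 52, 49, 51, 52, 52, 53, 51, 51, 51, 29, 11, 14, 12, 69, 77, 72, 27, 10, 23, 48, 46, 46, 47, 45, 44, 47, 47, 43, 43, 46, 47, 44]
248 old [55, 56, 56, 54, 54, 56, 56, 56, 55, 57, 49, 43, 47, 48, 46, 49, 50, 48, 48, 47, 47, 48, 48, 49]
248 new [53, 55, 54, 54, 54, 56, 52, 53, 53, 50, 53, 30, 2, 12, 13, 45, 61, 49, 9, 3, 21, 48, 45, 47, 47, 46, 45, 48, 47, 45, 49, 46, 45, 48]
253 old [57, 57, 58, 57, 56, 54, 54, 54, 56, 55, 39, 6, 14, 5, 10, 8, 10, 6, 15, 3, 4, 10, 11, 4]
253 new [55, 55, 54, 54, 54, 53, 52, 53, 57, 52, 49, 29, 4, 4, 0, 6, 8, 3, 12, 3, 15, 12, 1, 10, 3, 4, 12, 9, 15, 0, 0, 3, 3, 6]
258 old [53, 58, 55, 57, 55, 56, 54, 55, 55, 58, 51, 49, 52, 50, 48, 48, 50, 49, 50, 50, 46, 51, 54, 47]
258 new [52, 54, 53, 51, 53, 54, 54, 51, 54, 52, 49, 38, 0, 4, 5, 30, 38, 39, 17, 10, 23, 49, 43, 46, 48, 43, 48, 43, 48, 47, 46, 42, 45, 46]
263 old [56, 55, 54, 59, 54, 52, 54, 53, 54, 54, 54, 49, 45, 50, 50, 49, 52, 44, 49, 51, 45, 52, 51, 52]
263 new [52, 53, 51, 50, 47, 46, 42, 46, 44, 44, 39, 28, 5, 9, 8, 22, 30, 26, 10, 0, 17, 49, 48, 48, 47, 45, 47, 47, 42, 45, 47, 48, 43, 47]
[[236. 162.]
 [276. 164.]
 [272. 239.]
 [255.  87.]
 [253. 287.]]
```

View pics/up.png

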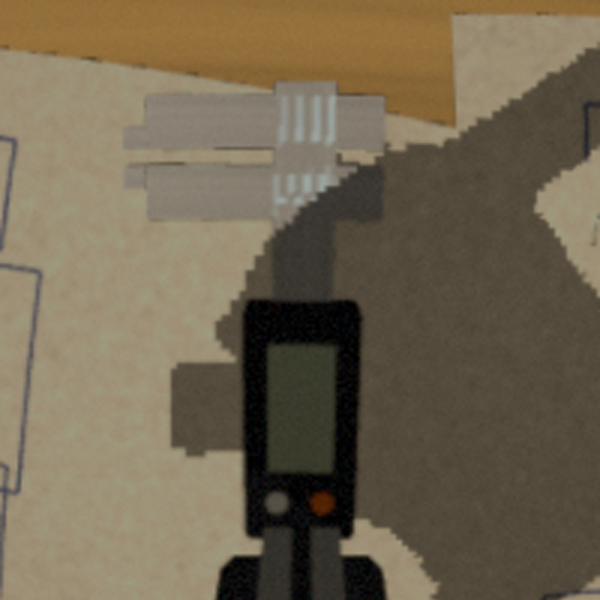

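The tip shows at the same row, about 236, in free air and over the slider. So the slider never hid the fingertips, and they seem to end well behind the nominal TCP. I'll straddle the slider and go down in small steps, watching the force.

Call:
play_rows(plan=[[0,0,-15,0,0,0,0],[0,0,-15,0,0,0,0],[0,0,-15,0,0,0,0],[0,0,-8,0,0,0,0],[0,0,0,0,0,0,0]])

```text
time_s: 6.38
eef_pos: [469.9, -370.3, 3.7]
ee_rot: [0.0, -0.023, 1.0, 0.001]
force: [-0.1, 0.6, -1.1]
grip_width: 0.501
```

Call:
play_rows(plan=[[0,0,-3,0,0,0,0],[0,0,-2,0,0,0,0]])

```text
time_s: 6.55
eef_pos: [469.8, -370.2, -1.9]
ee_rot: [-0.0, -0.023, 1.0, 0.001]
force: [-0.7, 0.1, 0.4]
grip_width: 0.499
```

Call:
play_rows(plan=[[0,0,-2,0,0,0,0],[0,0,-2,0,0,0,0]])

```text
time_s: 6.72
eef_pos: [470.1, -370.5, -5.6]
ee_rot: [0.0, -0.023, 1.0, 0.001]
force: [0.2, -0.1, -0.5]
grip_width: 0.499
```

Call:
play_rows(plan=[[0,0,-2,0,0,0,0],[0,0,-2,0,0,0,0]])

```text
time_s: 6.88
eef_pos: [470.4, -370.8, -9.2]
ee_rot: [0.001, -0.023, 1.0, 0.0]
force: [0.1, -0.6, 0.2]
grip_width: 0.5
```

Call:
play_rows(plan=[[0,0,0,0,0,0,-0.4],[0,0,0,0,0,0,-1],[0,0,0,0,0,0,-1]])

```text
time_s: 7.13
eef_pos: [471.0, -371.7, -8.3]
ee_rot: [0.001, -0.023, 1.0, -0.001]
force: [-0.4, -0.7, -0.4]
grip_width: 0.081
```

Call:
play_rows(plan=[[0,0,0,0,0,0,-1]])

```text
time_s: 7.22
eef_pos: [471.0, -371.8, -8.1]
ee_rot: [0.002, -0.023, 1.0, -0.001]
force: [0.2, 0.6, 0.2]
grip_width: 0.001
```

Call:
play_rows(plan=[[0,0,0,0,0,0,0],[0,0,0,0,0,0,0],[0,0,-3,0,0,0,0],[0,0,-3,0,0,0,0]])

```text
time_s: 7.55
eef_pos: [471.1, -371.8, -14.1]
ee_rot: [0.002, -0.023, 1.0, -0.001]
force: [-0.3, 0.1, -0.7]
grip_width: 0.498
```

Call:
play_rows(plan=[[0,0,-2,0,0,0,0],[0,0,-2,0,0,0,0]])

```text
time_s: 7.72
eef_pos: [470.9, -371.5, -19.0]
ee_rot: [0.001, -0.023, 1.0, -0.001]
force: [0.2, 0.3, -0.4]
grip_width: 0.501
```

Call:
play_rows(plan=[[0,0,-2,0,0,0,0]])

```text
time_s: 7.8
eef_pos: [470.9, -371.4, -21.4]
ee_rot: [0.001, -0.023, 1.0, -0.001]
force: [0.6, 0.0, -0.7]
grip_width: 0.502
```

Call:
play_rows(plan=[[0,0,0,0,0,0,-0.4],[0,0,0,0,0,0,-1],[0,0,0,0,0,0,-1],[0,0,0,0,0,0,-1]])

```text
time_s: 8.13
eef_pos: [470.8, -371.5, -21.7]
ee_rot: [0.001, -0.023, 1.0, -0.0]
force: [0.3, 0.1, -0.4]
grip_width: 0.34
```

```bash
python3 - <<'E'
from h import *
w=Cam("wrist");e=sense();print(e["eef_pos"],e["grip_width"],e["joints"])
R=w.M[:3,:3];print("campos",-R.T@w.M[:3,3])
P=np.array([[439,-387,15],[439,-357,15],[501,-356,15],[383,-375,4],[558,-369,4],[401,-420,4],[399,-354,4]]);print(w.proj(P).round())
cv2.imwrite("pics/dn.png",crop(w.img,103,30,320,300,640,600))
E
```

```text
[ 470.83534841 -371.48388213  -21.7385887 ] 0.3375603974454668 [-8.63808368e-01  7.32410030e-01  1.48355305e+00  1.75257265e-03
  9.23302331e-01 -2.48151554e+00]
campos [ 391.16233954 -375.4467151   144.59681803]
[[224. 203.]
 [288. 206.]
 [279. 309.]
 [255.  82.]
 [251. 358.]
 [160. 118.]
 [298. 118.]]
```

View pics/dn.png

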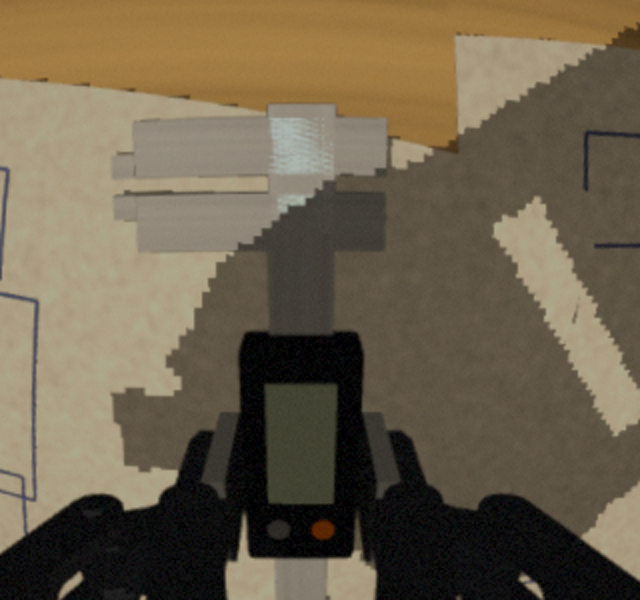

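It is gripped now: width 0.34, about 29 mm, with slider px 240–362 between the pads. The nominal TCP reads about 22 mm below desk level, so the real tips end more than 20 mm behind it. The grip may be shallow, so I'll open and go a little deeper until the desk is felt.

Call:
play_rows(plan=[[0,0,0,0,0,0,-0.1],[0,0,0,0,0,0,-0.1],[0,0,-2,0,0,0,-0.1],[0,0,-2,0,0,0,-0.1]])

```text
time_s: 8.52
eef_pos: [471.0, -371.6, -25.3]
ee_rot: [0.001, -0.023, 1.0, -0.001]
force: [-8.6, 7.5, 30.6]
grip_width: 0.449
```

Call:
play_rows(plan=[[0,0,-2,0,0,0,-0.1]])

```text
time_s: 8.6
eef_pos: [471.0, -371.6, -25.3]
ee_rot: [0.001, -0.023, 1.0, -0.001]
force: [-11.6, 11.7, 38.5]
grip_width: 0.454
```

Call:
play_rows(plan=[[0,0,-2,0,0,0,-0.1]])

```text
time_s: 8.68
eef_pos: [471.0, -371.6, -25.2]
ee_rot: [0.001, -0.023, 1.0, -0.001]
force: [-8.2, 7.2, 21.8]
grip_width: 0.447
```

The desk is felt at reading −25. Raise 3 mm and grip.

Call:
play_rows(plan=[[0,0,3,0,0,0,-0.1],[0,0,0,0,0,0,-0.4],[0,0,0,0,0,0,-1],[0,0,0,0,0,0,-1],[0,0,0,0,0,0,-1]], grip_force=60)

```text
time_s: 9.1
eef_pos: [471.4, -372.0, -20.9]
ee_rot: [0.002, -0.023, 1.0, -0.001]
force: [-1.8, 1.1, 5.7]
grip_width: 0.331
```

Call:
play_rows(plan=[[0,0,5,0,0,0,-1],[0,0,20,0,0,0,-1],[0,0,35,0,0,0,-1],[0,0,40,0,0,0,-1],[0,0,40,0,0,0,-1]])

```text
time_s: 9.52
eef_pos: [466.3, -366.4, 113.0]
ee_rot: [-0.006, -0.023, 1.0, 0.008]
force: [1.2, -0.5, -2.1]
grip_width: 0.335
```

Call:
play_rows(plan=[[-15,20,30,0,0,-0.12,-1],[-15,25,30,0,0,-0.12,-1],[-15,25,30,0,0,-0.12,-1],[-10,25,30,0,0,-0.12,-1],[-5,30,30,0,0,-0.12,-1]])

```text
time_s: 9.93
eef_pos: [404.3, -243.5, 266.8]
ee_rot: [-0.003, 0.284, 0.959, 0.008]
force: [0.9, -0.2, 0.3]
grip_width: 0.331
```

```bash
cat >go.py <<'E'
import sys
from h import *
# usage: go.py lx ly lz [tilt] [off]: point 'off' mm behind TCP (tool z) to case-local point; tool y along case x
def info(l,tilt=np.pi/6,off=21.5,yawadd=0):
    p=np.load("case.npy");R=caseR(p[3]);e=sense()
    T=Ro.from_quat(np.roll(e["ee_rot"],-1))
    tz=Ro.from_euler('z',p[3]).as_matrix()@np.array([np.sin(tilt),0,-np.cos(tilt)])
    cy=R[:,1]; ty=np.cross(tz,cy)  # tool x = cy -> y = z x x
    G=Ro.from_matrix(np.c_[cy,ty,tz])
    tgt=R@np.array(l)+p[:3]+off*tz
    cur=e["eef_pos"]-off*T.as_matrix()[:,2]
    print("t",round(e["time_s"],2),"pos",e["eef_pos"].round(1),"F",e["force"].round(1),"w",round(e["grip_width"],3))
    print("goal",tgt.round(1),"shift",(tgt-e["eef_pos"]).round(1),"rot",(G*T.inv()).as_rotvec().round(3))
    print("local of ref pt",(R.T@(cur-p[:3])).round(1),"q",e["joints"].round(2))
if __name__=="__main__":
    a=list(map(float,sys.argv[1:])); info(a[:3],*a[3:])
E
python3 go.py 10 0 121; python3 -c "
from h import *
p=np.load('case.npy');R=caseR(p[3])
for l in ([62,0,45.5],lidP(0,124,10,1.78),clP(75,0,1.64),clP(0,0,0)): print((R@np.array(l)+p[:3]).round())"
```

```text
t 9.93 pos [ 404.3 -243.5  266.8] F [ 0.9 -0.2  0.3] w 0.331
goal [555.3 101.6 143.7] shift [ 151.   345.1 -123.1] rot [ 0.267 -0.455 -0.873]
local of ref pt [ -78.8 -327.9  317.7] q [-0.8   0.16  1.54  0.01  1.46 -1.79]
[627. 109. 123.]
[598. 106. 244.]
[459.  92. 131.]
[501.  96.  69.]
```

Call:
play_rows(plan=[[0,35,0,0,0,-0.12,-1],[0,38,0,0,0,-0.12,-1],[0,40,0,0,0,-0.12,-1],[0,40,0,0,0,-0.12,-1],[0,40,0,0,0,-0.12,-1]])

```text
time_s: 10.35
eef_pos: [403.3, -63.1, 273.2]
ee_rot: [0.004, 0.541, 0.841, 0.005]
force: [1.7, 0.5, -0.4]
grip_width: 0.334
```

```bash
python3 go.py 10 0 121
```

```text
t 10.35 pos [403.3 -63.1 273.2] F [ 1.7  0.5 -0.4] w 0.334
goal [555.3 101.6 143.7] shift [ 152.   164.7 -129.5] rot [ 0.136 -0.494 -0.315]
local of ref pt [ -60.4 -148.1  314.5] q [-0.45 -0.    1.7   0.01  1.44 -0.88]
```

Call:
play_rows(plan=[[5,36,0,0.027,-0.1,-0.063,-1],[5,36,0,0.027,-0.1,-0.063,-1],[5,36,0,0.027,-0.1,-0.063,-1],[5,36,0,0.027,-0.1,-0.063,-1],[5,36,0,0.027,-0.1,-0.063,-1]])

```text
time_s: 10.77
eef_pos: [427.8, 120.6, 273.8]
ee_rot: [0.174, 0.649, 0.714, 0.196]
force: [1.2, -0.8, -1.1]
grip_width: 0.331
```

```bash
python3 go.py 10 0 170; python3 - <<'E'
from h import *
w=Cam("wrist");e=sense();print(w.M[:3,:3]@e["eef_pos"]+w.M[:3,3])
E
```

```text
t 10.77 pos [427.8 120.6 273.8] F [ 1.2 -0.8 -1.1] w 0.331
goal [530.9  99.  186.1] shift [103.1 -21.6 -87.7] rot [-0.008  0.006  0.007]
local of ref pt [-33.2  32.1 296.1] q [-0.04 -0.23  1.99  0.1   0.86 -0.18]
[  -1.5668213   -17.86789312 -181.3806415 ]
```

Call:
play_rows(plan=[[27,-6,-15,0,0,0,-1],[27,-6,-20,0,0,0,-1],[27,-6,-25,0,0,0,-1],[22,-4,-28,0,0,0,-1],[0,0,0,0,0,0,-1]])

```text
time_s: 11.23
eef_pos: [528.9, 110.2, 181.8]
ee_rot: [0.173, 0.645, 0.717, 0.202]
force: [-0.9, 0.7, -2.9]
grip_width: 0.333
```

```bash
python3 go.py 10 0 80;  python3 - <<'E'
from h import *
e=sense();w=Cam("wrist");print(w.M[:3,:3]@e["eef_pos"]+w.M[:3,3])
E
```

```text
t 11.23 pos [528.9 110.2 181.8] F [-0.9  0.7 -2.9] w 0.333
goal [575.7 103.7 108.2] shift [ 46.7  -6.5 -73.6] rot [-0.014  0.014 -0.005]
local of ref pt [  6.8  11.  166.6] q [-0.06  0.1   1.94  0.18  0.57 -0.3 ]
[   0.31955043  -23.4595285  -182.80690929]
```

Call:
play_rows(plan=[[16,-4,-25,-0.014,0.014,0,-1],[16,-3,-25,0,0,0,-1],[14,-1,-22,0,0,0,-1],[0,0,0,0,0,0,-1]])

```text
time_s: 11.62
eef_pos: [576.0, 102.9, 115.8]
ee_rot: [0.176, 0.643, 0.719, 0.195]
force: [-0.4, 1.2, -2.0]
grip_width: 0.33
```

```bash
python3 go.py 10 0 24; python3 - <<'E'
from h import *
a=Cam("scene");b=Cam("side");w=Cam("wrist")
A=crop(a.img,185,125,100,130,400,520);B=crop(b.img,220,90,100,130,400,520)
cv2.imwrite("pics/pl.png",np.hstack([A,B]))
E
```

```text
t 11.62 pos [576.  102.9 115.8] F [-0.4  1.2 -2. ] w 0.33
goal [603.5 106.6  59.7] shift [ 27.5   3.7 -56.1] rot [ 0.001  0.009 -0.007]
local of ref pt [13.9 -0.9 86.5] q [-0.07  0.3   1.9   0.21  0.43 -0.35]
```

Call:
play_rows(plan=[[9,1,-18,0,0.009,-0.007,-1],[7,1,-16,0,0,0,-1],[5,1,-10,0,0,0,-1],[0,0,0,0,0,0,-1]])

```text
time_s: 12.1
eef_pos: [598.8, 107.4, 85.1]
ee_rot: [0.181, 0.644, 0.717, 0.198]
force: [-1.5, 0.6, -1.6]
grip_width: 0.334
```

```bash
python3 go.py 10 0 22
```

```text
t 12.1 pos [598.8 107.4  85.1] F [-1.5  0.6 -1.6] w 0.334
goal [604.5 106.7  57.9] shift [  5.6  -0.7 -27.1] rot [ 0.002  0.02  -0.002]
local of ref pt [18.3  1.3 48.3] q [-0.05  0.39  1.87  0.23  0.35 -0.35]
```

Call:
play_rows(plan=[[0,0,-9,0,0.01,0,-1],[1,0,-8,0,0.01,0,-1],[1,0,-3,0,0,0,-1],[0,0,0,0,0,0,-1]])

```text
time_s: 12.43
eef_pos: [601.2, 107.8, 67.6]
ee_rot: [0.174, 0.645, 0.718, 0.193]
force: [-0.5, -0.2, -0.1]
grip_width: 0.332
```

```bash
python3 go.py 10 0 22
```

```text
t 12.43 pos [601.2 107.8  67.6] F [-0.5 -0.2 -0.1] w 0.332
goal [604.5 106.7  57.9] shift [ 3.3 -1.1 -9.6] rot [ 0.002  0.002 -0.003]
local of ref pt [12.   1.4 31.9] q [-0.05  0.43  1.86  0.23  0.34 -0.36]
```

Flat and aligned, about 10 mm above the floor. Easing down until contact is felt.

Call:
play_rows(plan=[[1.5,0,-3,0,0,0,-1],[1.5,0,-2.5,0,0,0,-1]])

```text
time_s: 12.6
eef_pos: [604.5, 107.8, 62.6]
ee_rot: [0.175, 0.645, 0.718, 0.193]
force: [0.1, -0.3, -1.4]
grip_width: 0.333
```

Call:
play_rows(plan=[[1,0,-2,0,0,0,-1],[0,0,0,0,0,0,-1]])

```text
time_s: 12.77
eef_pos: [605.9, 107.7, 60.3]
ee_rot: [0.175, 0.645, 0.718, 0.193]
force: [-0.1, -0.4, -0.8]
grip_width: 0.331
```

Call:
play_rows(plan=[[1,0,-2,0,0,0,-1],[0,0,0,0,0,0,-1]])

```text
time_s: 12.93
eef_pos: [605.9, 107.8, 60.9]
ee_rot: [0.175, 0.645, 0.719, 0.193]
force: [-0.3, 0.6, -1.8]
grip_width: 0.333
```

```bash
python3 go.py 10 0 22; python3 - <<'E'
from h import *
a=Cam("scene");b=Cam("side");w=Cam("wrist")
A=crop(a.img,185,125,100,130,280,364);B=crop(b.img,220,90,100,130,280,364)
m=np.zeros((600,800,3),np.uint8);m[:364,:280]=A;m[:364,280:560]=B
m[364:,:315]=cv2.resize(w.img,(315,236));cv2.imwrite("pics/pl2.png",m)
E
```

```text
t 12.93 pos [605.9 107.8  60.9] F [-0.3  0.6 -1.8] w 0.333
goal [604.5 106.7  57.9] shift [-1.4 -1.1 -3. ] rot [ 0.002  0.004 -0.004]
local of ref pt [12.7  1.  23.8] q [-0.05  0.45  1.85  0.24  0.33 -0.37]
```

Call:
play_rows(plan=[[1,0,-2,0,0,0,-1],[0.5,0,-1.5,0,0,0,-1]])

```text
time_s: 13.25
eef_pos: [606.5, 107.9, 60.4]
ee_rot: [0.175, 0.644, 0.719, 0.193]
force: [-22.1, -5.8, 24.3]
grip_width: 0.332
```

Call:
play_rows(plan=[[0.5,0,-1.5,0,0,0,-1],[0.5,0,-1,0,0,0,-1]])

```text
time_s: 13.42
eef_pos: [606.5, 107.9, 60.5]
ee_rot: [0.175, 0.644, 0.719, 0.194]
force: [-14.0, -3.0, 14.8]
grip_width: 0.335
```

```bash
python3 go.py 10 0 22
```

```text
t 13.42 pos [606.5 107.9  60.5] F [-14.   -3.   14.8] w 0.335
goal [604.5 106.7  57.9] shift [-2.  -1.2 -2.5] rot [ 0.002  0.005 -0.006]
local of ref pt [13.   1.  23.1] q [-0.05  0.45  1.85  0.25  0.33 -0.38]
```

Floor contact at local z 23, about 15–25 N along the slope's normal. One picture (my last) to check before letting go.

```bash
python3 - <<'E'
from h import *
a=Cam("scene");b=Cam("side");w=Cam("wrist")
A=crop(a.img,185,125,75,100,270,360);B=crop(b.img,225,95,95,100,342,360)
m=np.zeros((600,800,3),np.uint8);m[:360,:270]=A;m[:360,270:612]=B
m[360:,:320]=cv2.resize(w.img,(320,240));W=crop(w.img,130,120,260,130,480,240);m[360:,320:]=W;cv2.imwrite("pics/pl3.png",m)
E
```

```text
(no output)
```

View pics/pl3.png

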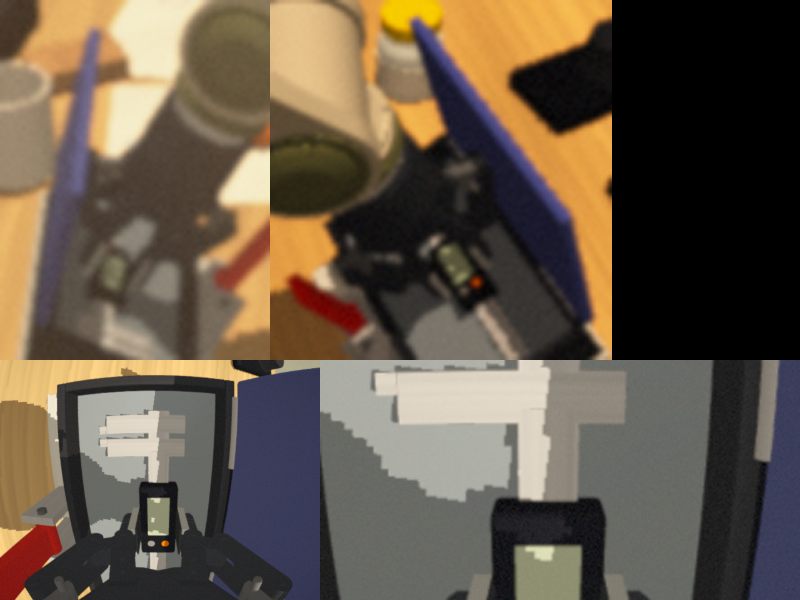

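The last picture shows the caliper flat in the tray, display up and lengthwise (wrist view: slider at (158,515), jaws at (140,435) well inside the walls). Letting go and backing out along the slope's normal.

Call:
play_rows(plan=[[0,0,0,0,0,0,-0.2],[0,0,0,0,0,0,-0.1],[0,0,0,0,0,0,-0.1],[-3,0,5,0,0,0,-0.1],[-8,-1,14,0,0,0,-0.1]])

```text
time_s: 13.98
eef_pos: [595.3, 106.8, 78.0]
ee_rot: [0.174, 0.644, 0.719, 0.193]
force: [0.2, -0.1, -0.4]
grip_width: 0.451
```

Call:
play_rows(plan=[[-20,-2,35,0,0,0,-0.1],[-20,-2,35,0,0,0,-0.1],[-20,-2,35,0,0,0,-0.5],[-10,-5,40,-0.01,0.1,0,-1],[-10,-5,40,-0.01,0.1,0,-1]])

```text
time_s: 14.4
eef_pos: [512.6, 93.9, 241.2]
ee_rot: [0.117, 0.656, 0.733, 0.133]
force: [1.7, 0.6, -0.4]
grip_width: 0.031
```

Call:
play_rows(plan=[[-10,-5,35,-0.01,0.1,0,-1],[-5,-10,35,-0.01,0.1,0,-1],[0,-10,20,-0.01,0.1,0,-1],[0,-10,0,0,0.02,0,-1],[0,0,0,0,0,0,-1]])

```text
time_s: 14.82
eef_pos: [499.2, 59.8, 333.2]
ee_rot: [0.02, 0.667, 0.744, 0.025]
force: [1.0, -0.1, -0.8]
grip_width: -0.002
```

```bash
cat >lid.py <<'E'
import sys
from go import *
p=np.load("case.npy");R=caseR(p[3]);Z=Ro.from_euler('z',p[3]).as_matrix()
H=R@np.array([62,0,45.5])+p[:3]
for e in map(float,sys.argv[2:]):
    r=np.radians(e);ly=float(sys.argv[1])
    q=100*np.array([-np.cos(r),0,np.sin(r)])+10*np.array([np.sin(r),0,np.cos(r)])+[15 if e>0 else 0,ly,0]
    if e<0: q[2]+=15*np.tan(-r)
    print(e,"reading goal",(H+Z@q-[0,0,23]).round(0))
E
python3 go.py 10 0 24 0 23; python3 lid.py -40 71 50 30 10 0 -15 -30
```

```text
t 14.82 pos [499.2  59.8 333.2] F [ 1.  -0.1 -0.8] w -0.002
goal [592.8 105.5  55.3] shift [  93.6   45.7 -277.9] rot [-0.011  0.064 -0.005]
local of ref pt [ 62.9 -35.8 314.3] q [-0.13  0.16  1.36  0.02  1.55 -0.23]
71.0 reading goal [623.  68. 198.]
50.0 reading goal [590.  65. 183.]
30.0 reading goal [565.  62. 159.]
10.0 reading goal [550.  61. 127.]
0.0 reading goal [532.  59. 110.]
-15.0 reading goal [532.  59.  88.]
-30.0 reading goal [540.  60.  67.]
```

Call:
play_rows(plan=[[36,2,0,-0.01,0.06,0,-1],[36,2,0,0,0,0,-1],[36,2,0,0,0,0,-1],[36,2,0,0,0,0,-1],[8,2,0,0,0,0,-1]])

```text
time_s: 15.23
eef_pos: [649.4, 72.3, 329.6]
ee_rot: [-0.002, 0.668, 0.744, -0.001]
force: [0.3, 0.0, -0.7]
grip_width: 0.003
```

Call:
play_rows(plan=[[0,0,-35,0,0,0,-1],[0,0,-35,0,0,0,-1],[0,0,-30,0,0,0,-1],[0,0,-15,0,0,0,-1],[0,0,0,0,0,0,-1]])

```text
time_s: 15.65
eef_pos: [650.0, 75.6, 205.1]
ee_rot: [-0.002, 0.668, 0.744, -0.0]
force: [0.6, 0.1, 0.6]
grip_width: -0.003
```

```bash
python3 go.py 10 0 24 0 23
```

```text
t 15.65 pos [650.   75.6 205.1] F [0.6 0.1 0.6] w -0.003
goal [592.8 105.5  55.3] shift [ -57.2   29.9 -149.8] rot [-0.002 -0.003 -0.003]
local of ref pt [131.5 -35.7 126.8] q [-0.06  0.61  1.05  0.    1.48 -0.17]
```

Call:
play_rows(plan=[[-14,-1,-4,0,0,0,-1],[-13,-1,-3,0,0,0,-1],[-9,-1,-4,0,0,0,-1],[-9,-1,-4,0,0,0,-1],[-8,-1,-4,0,0,0,-1]])

```text
time_s: 16.07
eef_pos: [596.0, 72.2, 188.1]
ee_rot: [0.001, 0.668, 0.744, 0.002]
force: [1.7, -0.6, 0.1]
grip_width: 0.004
```

Call:
play_rows(plan=[[-8,-1,-6,0,0,0,-1],[-7,0,-7,0,0,0,-1],[-7,0,-7,0,0,0,-1],[-6,0,-8,0,0,0,-1],[-5,0,-8,0,0,0,-1]])

```text
time_s: 16.48
eef_pos: [563.7, 72.0, 159.0]
ee_rot: [0.008, 0.668, 0.744, 0.007]
force: [0.5, -0.4, 1.8]
grip_width: -0.003
```

```bash
python3 go.py 10 0 24 0 23
```

```text
t 16.48 pos [563.7  72.  159. ] F [ 0.5 -0.4  1.8] w -0.003
goal [592.8 105.5  55.3] shift [  29.2   33.5 -103.7] rot [ 0.     0.022 -0.003]
local of ref pt [ 33.3 -30.3 130.3] q [-0.08  0.43  1.45  0.    1.23 -0.19]
```

Call:
play_rows(plan=[[-4,-3,-9,0,0.02,0,-1],[-4,-3,-9,0,0,0,-1],[-4,-2,-10,0,0,0,-1],[-3,-2,-9,0,0,0,-1],[-3,0,-9,0,0,0,-1]])

```text
time_s: 16.9
eef_pos: [546.3, 62.6, 115.5]
ee_rot: [0.003, 0.668, 0.744, 0.003]
force: [0.9, -0.5, 1.0]
grip_width: -0.003
```

Call:
play_rows(plan=[[-4,0,-7,0,0,0,-1],[-2,0,-7,0,0,0,-1],[-2,0,-7,0,0,0,-1],[0,0,-5,0,0,0,-1]])

```text
time_s: 17.23
eef_pos: [537.5, 62.5, 87.0]
ee_rot: [0.003, 0.668, 0.744, 0.003]
force: [0.3, 0.5, 1.6]
grip_width: 0.0
```

```bash
python3 go.py 10 0 24 0 23
```

```text
t 17.23 pos [537.5  62.5  87. ] F [0.3 0.5 1.6] w 0.0
goal [592.8 105.5  55.3] shift [ 55.3  43.  -31.7] rot [-0.     0.008 -0.003]
local of ref pt [-25.8 -37.   81.2] q [-0.1   0.47  1.61  0.    1.06 -0.21]
```

Call:
play_rows(plan=[[0,0,-5,0,0,0,-1],[1,0,-5,0,0,0,-1],[1,0,-4,0,0,0,-1]])

```text
time_s: 17.48
eef_pos: [539.6, 62.6, 71.4]
ee_rot: [0.003, 0.668, 0.744, 0.003]
force: [-1.0, 0.2, 0.2]
grip_width: 0.002
```

Call:
play_rows(plan=[[0,0,-3,0,0,0,-1],[0,0,-3,0,0,0,-1]])

```text
time_s: 17.65
eef_pos: [539.9, 62.6, 64.5]
ee_rot: [0.003, 0.668, 0.744, 0.003]
force: [0.6, 0.5, 1.5]
grip_width: -0.001
```

Call:
play_rows(plan=[[0,0,-2,0,0,0,-1],[0,0,-2,0,0,0,-1]])

```text
time_s: 17.82
eef_pos: [540.7, 62.6, 62.0]
ee_rot: [0.004, 0.668, 0.744, 0.003]
force: [-11.1, 0.3, 32.6]
grip_width: 0.0
```

Firm stop at z 62 with 33 N: the lid is shut. Hold a moment, back off, check the lid from the cameras by numbers, and go round to the robot's side of the clamp.

Call:
play_rows(plan=[[0,0,-1,0,0,0,-1],[0,0,-1,0,0,0,-1],[3,0,15,0,0,0,-1],[0,-10,35,0,0,0,-1],[0,-10,40,0,0,0,-1]])

```text
time_s: 18.23
eef_pos: [538.5, 43.9, 148.2]
ee_rot: [-0.003, 0.667, 0.745, -0.002]
force: [0.4, -0.2, 0.4]
grip_width: -0.0
```

Call:
play_rows(plan=[[-5,-15,40,0,0,0,-1],[-30,-5,15,0,0,0,-1],[-38,0,10,0.01,-0.1,0,-1],[-38,5,0,0.01,-0.1,0,-1],[-38,8,0,0.01,-0.1,0,-1]])

```text
time_s: 18.65
eef_pos: [404.5, 32.3, 220.2]
ee_rot: [0.097, 0.661, 0.737, 0.104]
force: [-0.3, -0.9, 1.7]
grip_width: -0.001
```

```bash
cat >chk.py <<'E'
from h import *
p=np.load("case.npy");R=caseR(p[3])
for n in("scene","side"):
    c=Cam(n);b,g,r=[c.img[...,i].astype(int) for i in range(3)]
    def stat(m,name,f,angs):
        m=cv2.medianBlur(np.uint8(m)*255,3)>0
        best=[]
        for a in angs:
            h=np.zeros(m.shape,np.uint8)
            pts=np.int32(c.proj(np.array(f(a))@R.T+p[:3]).round());cv2.fillConvexPoly(h,cv2.convexHull(pts),1)
            h=h>0;best.append((round((m&h).sum()/max(1,(m|h).sum()),3),a))
        print(n,name,m.sum(),sorted(best)[::-1][:4])
    u0,v0,u1,v1=(180,100,290,270) if n=="scene" else(210,80,330,240)
    box=np.zeros(b.shape,bool);box[v0:v1,u0:u1]=1
    stat((b>g+18)&(b>r+18)&box,"lid",lambda a:[lidP(y,d,t,a) for y in(-112,112) for d in(0,124) for t in(0,10)],[0,.03,.06,.1,.15,.2,.3,.5,1,1.78])
    stat((r>g+70)&(r>b+70)&(g<60)&box,"clamp",lambda a:[clP(d,t,a,y) for y in(-13,13) for d in(0,75) for t in(-5.5,5.5)],[0,.05,.1,.2,.4,.8,1.2,1.4,1.5,1.6,1.7])
E
python3 chk.py; python3 go.py -125 0 118 0.5236 23
```

```text
scene lid 1704 [(np.float64(0.749), 0), (np.float64(0.742), 0.06), (np.float64(0.734), 0.03), (np.float64(0.721), 0.15)]
scene clamp 0 [(np.float64(0.0), 1.7), (np.float64(0.0), 1.6), (np.float64(0.0), 1.5), (np.float64(0.0), 1.4)]
side lid 3030 [(np.float64(0.923), 0), (np.float64(0.919), 0.03), (np.float64(0.913), 0.06), (np.float64(0.901), 0.1)]
side clamp 135 [(np.float64(0.618), 1.6), (np.float64(0.568), 1.7), (np.float64(0.401), 1.5), (np.float64(0.232), 1.4)]
t 18.75 pos [397.9  34.6 218.5] F [ 1.5 -0.5 -0.7] w -0.001
goal [441.2  89.7  72.3] shift [  43.3   55.1 -146.2] rot [ 0.03  -0.241 -0.005]
local of ref pt [-88.7 -50.3 268.3] q [-0.29 -0.16  2.01  0.12  1.03 -0.44]
```

Call:
play_rows(plan=[[-2,28,0,0.015,-0.12,0,-1],[-2,27,-5,0.015,-0.12,0,-1],[4,0,-38,0,0,0,-1],[6,0,-38,0,0,0,-1],[6,0,-38,0,0,0,-1]])

```text
time_s: 19.17
eef_pos: [412.3, 90.1, 108.3]
ee_rot: [0.189, 0.642, 0.715, 0.203]
force: [2.3, 1.4, 0.4]
grip_width: -0.005
```

Call:
play_rows(plan=[[5,0,-20,0,0,0,-1],[0,0,0,0,0,0,-1]])

```text
time_s: 19.33
eef_pos: [414.6, 90.0, 82.0]
ee_rot: [0.186, 0.643, 0.715, 0.2]
force: [-0.1, 0.6, -0.2]
grip_width: 0.001
```

```bash
python3 go.py -115 0 120 0.5236 23
```

```text
t 19.33 pos [414.6  90.   82. ] F [-0.1  0.6 -0.2] w 0.001
goal [448.8  90.5  79. ] shift [34.3  0.4 -3. ] rot [0.006 0.029 0.   ]
local of ref pt [-143.7    3.3  139.7] q [-0.15  0.04  2.37  0.57  0.23 -0.77]
```

Call:
play_rows(plan=[[18,1,0,0,0.07,0,-1],[18,1,0,0,0.07,0,-1],[0,0,0,0,0,0,-1]])

```text
time_s: 19.58
eef_pos: [446.4, 91.9, 83.2]
ee_rot: [0.138, 0.655, 0.726, 0.157]
force: [0.2, 0.8, 0.9]
grip_width: 0.0
```

```bash
python3 go.py -99.5 0 122 0.3836 23; python3 chk.py | grep clamp
```

```text
t 19.58 pos [446.4  91.9  83.2] F [0.2 0.8 0.9] w 0.0
goal [458.3  91.5  87.1] shift [11.9 -0.4  3.9] rot [-0.01   0.038  0.001]
local of ref pt [-112.6    1.6  124.6] q [-0.11  0.13  2.19  0.23  0.42 -0.41]
scene clamp 0 [(np.float64(0.0), 1.7), (np.float64(0.0), 1.6), (np.float64(0.0), 1.5), (np.float64(0.0), 1.4)]
side clamp 136 [(np.float64(0.615), 1.6), (np.float64(0.566), 1.7), (np.float64(0.399), 1.5), (np.float64(0.236), 1.4)]
```

Call:
play_rows(plan=[[11,1,4,0,0,0,-1],[7,1,3,0,0,0,-1],[8,0.5,3,0,0,0,-1],[8,0.5,3,0,0,0,-1],[9,1,0,0,0,0,-1]])

```text
time_s: 20.1
eef_pos: [483.1, 97.4, 96.4]
ee_rot: [0.136, 0.655, 0.727, 0.157]
force: [-2.6, -0.3, 1.3]
grip_width: 0.003
```

```bash
python3 go.py -51.5 0 108 0.3836 23; python3 chk.py | grep clamp
```

```text
t 20.1 pos [483.1  97.4  96.4] F [-2.6 -0.3  1.3] w 0.003
goal [506.6  96.5  99. ] shift [23.6 -0.9  2.6] rot [-0.011  0.034 -0.002]
local of ref pt [-73.8   3.2 117.5] q [-0.09  0.18  2.08  0.19  0.48 -0.34]
scene clamp 0 [(np.float64(0.0), 1.7), (np.float64(0.0), 1.6), (np.float64(0.0), 1.5), (np.float64(0.0), 1.4)]
side clamp 105 [(np.float64(0.628), 1.2), (np.float64(0.23), 1.4), (np.float64(0.191), 0.8), (np.float64(0.155), 1.5)]
```

Contact at about 2.6 N and the clamp now near 1.2 rad. Continuing over and down.

Call:
play_rows(plan=[[8,0,1,0,0,0,-1],[8,0,0,0,0,0,-1],[8,0,0,0,0,0,-1],[8,0.5,-3,0,0,0,-1],[8,0.5,-4,0,0,0,-1]])

```text
time_s: 20.62
eef_pos: [526.7, 98.8, 90.0]
ee_rot: [0.136, 0.655, 0.727, 0.158]
force: [-2.6, 2.3, 3.0]
grip_width: 0.002
```

```bash
python3 go.py -30 0 70 0.3836 23; python3 chk.py | grep side
```

```text
t 20.62 pos [526.7  98.8  90. ] F [-2.6  2.3  3. ] w 0.002
goal [544.  100.4  76.8] shift [ 17.4   1.6 -13.2] rot [-0.012  0.035 -0.002]
local of ref pt [-39.3   0.   90.3] q [-0.08  0.28  1.97  0.17  0.49 -0.32]
side lid 2421 [(np.float64(0.737), 0), (np.float64(0.734), 0.03), (np.float64(0.729), 0.06), (np.float64(0.719), 0.1)]
side clamp 185 [(np.float64(0.609), 0.4), (np.float64(0.47), 0.2), (np.float64(0.438), 0.1), (np.float64(0.409), 0.05)]
```

Call:
play_rows(plan=[[5,0.5,-4,0,0,0,-1],[5,0.5,-5,0,0,0,-1],[4,0.5,-4,0,0,0,-1]])

```text
time_s: 20.97
eef_pos: [542.1, 100.2, 76.0]
ee_rot: [0.137, 0.655, 0.727, 0.158]
force: [-2.3, 0.3, 0.8]
grip_width: -0.0
```

Call:
play_rows(plan=[[1.5,0,-3,0,0,0,-1],[1.5,0,-3,0,0,0,-1]])

```text
time_s: 21.13
eef_pos: [544.8, 100.7, 72.7]
ee_rot: [0.137, 0.654, 0.727, 0.158]
force: [-76.1, -15.1, 98.9]
grip_width: -0.004
```

Call:
play_rows(plan=[[1,0,-2,0,0,0,-1],[1,0,-2,0,0,0,-1]])

```text
time_s: 21.3
eef_pos: [544.1, 100.6, 73.6]
ee_rot: [0.136, 0.652, 0.729, 0.157]
force: [-33.4, -8.4, 41.9]
grip_width: -0.001
```

```bash
python3 go.py -30 0 70 0.3836 23; python3 chk.py | grep side
```

```text
t 21.3 pos [544.1 100.6  73.6] F [-33.4  -8.4  41.9] w -0.001
goal [544.  100.4  76.8] shift [-0.  -0.2  3.2] rot [-0.01   0.034 -0.009]
local of ref pt [-32.4  -0.   67.3] q [-0.07  0.34  1.93  0.18  0.46 -0.32]
side lid 2207 [(np.float64(0.672), 0), (np.float64(0.669), 0.03), (np.float64(0.665), 0.06), (np.float64(0.655), 0.1)]
side clamp 202 [(np.float64(0.64), 0), (np.float64(0.627), 0.05), (np.float64(0.588), 0.1), (np.float64(0.497), 0.2)]
```

The clamp is down hard on the lid. The force reading spiked on contact, which I'll report. Backing off now.

Call:
play_rows(plan=[[-3,0,5,0,0,0,-1],[-10,-1,25,0,0,0,-1],[-15,-1,35,0,0,0,-1],[-20,-5,35,0,0,0,-1],[-30,-15,25,0,0,0,-1]])

```text
time_s: 21.82
eef_pos: [463.2, 78.7, 196.3]
ee_rot: [0.132, 0.653, 0.73, 0.153]
force: [-0.3, -1.2, 0.4]
grip_width: 0.002
```

Call:
play_rows(plan=[[-30,-25,10,0,0,0,-1],[-30,-25,10,0,0,0,-1],[-20,-30,0,0,0,0,-1],[0,-30,0,0,0,0,-1],[0,0,0,0,0,0,-1]])

```text
time_s: 22.23
eef_pos: [378.6, -34.4, 221.7]
ee_rot: [0.139, 0.65, 0.731, 0.155]
force: [0.9, 1.3, 0.5]
grip_width: 0.002
```

```bash
python3 chk.py; python3 go.py 0 0 70; python3 - <<'E'
from h import *
# bystander check: image change against the first pictures
for n in("scene","side"):
    c=Cam(n);o=np.load(f"pics/{n}0.npy");d=cv2.blur(cv2.absdiff(c.img,o).max(2),(3,3))>45
    k,l,s,_=cv2.connectedComponentsWithStats(np.uint8(d));print(n,[list(map(int,x)) for x in s[1:] if x[4]>40])
E
```

```text
scene lid 1487 [(np.float64(0.654), 0), (np.float64(0.647), 0.06), (np.float64(0.64), 0.03), (np.float64(0.629), 0.15)]
scene clamp 0 [(np.float64(0.0), 1.7), (np.float64(0.0), 1.6), (np.float64(0.0), 1.5), (np.float64(0.0), 1.4)]
side lid 2786 [(np.float64(0.849), 0), (np.float64(0.845), 0.03), (np.float64(0.84), 0.06), (np.float64(0.828), 0.1)]
side clamp 265 [(np.float64(0.824), 0), (np.float64(0.806), 0.05), (np.float64(0.767), 0.1), (np.float64(0.662), 0.2)]
t 22.33 pos [378.5 -31.  221. ] F [-0.2 -0.6  0.2] w 0.002
goal [572.  103.3  94.5] shift [ 193.5  134.3 -126.5] rot [ 0.01  -0.106 -0.017]
local of ref pt [-113.2 -113.7  282.6] q [-0.61 -0.3   2.14  0.33  1.01 -0.87]
scene [[448, 0, 31, 45, 686], [481, 3, 31, 19, 373], [400, 19, 112, 303, 13364], [313, 29, 13, 37, 153], [310, 31, 51, 60, 950], [368, 33, 73, 33, 1317], [496, 77, 16, 28, 314], [292, 85, 40, 47, 992], [401, 95, 35, 53, 294], [200, 133, 13, 45, 249], [385, 133, 13, 29, 112], [246, 136, 33, 9, 188], [488, 148, 24, 33, 547], [197, 169, 48, 61, 1311], [289, 176, 113, 111, 5144], [249, 185, 15, 17, 129], [250, 222, 14, 7, 82], [393, 261, 32, 35, 363], [405, 274, 17, 30, 188], [451, 302, 17, 29, 113], [355, 307, 94, 77, 4341]]
side [[0, 0, 37, 13, 405], [42, 0, 47, 21, 708], [0, 22, 216, 279, 26739], [229, 99, 87, 114, 4346], [229, 195, 17, 10, 124], [21, 212, 32, 41, 472], [43, 242, 31, 35, 516], [0, 252, 17, 22, 270], [0, 281, 59, 30, 447], [262, 357, 79, 27, 913]]
```

```bash
python3 -c "
from rig import ctrl;print(ctrl.finish_job())"
```

```text
the job is handed in; nothing more can be done
None
```

I put the caliper away, shut the lid and swung the clamp down, then handed the job in at about 22 s. One contact force may have broken a limit.

**What I did**
- **Caliper:** I chose the one on the paper, measured at about 175 mm; the other is about 215 mm. I lowered it by its slider, flat and lengthwise, until I felt the tray floor. I let go there, near x = +13 mm, y = +1 mm in the case's axes.
- **Lid:** I pushed it shut from behind with the shut fingers while the clamp was still up.
- **Clamp:** I then swung it down onto the shut lid and moved the arm clear.

**Last checks**
- **Lid and clamp:** Matching the side picture to the model gave both angles as best at 0. In the scene picture the lid also matched best at 0, but my colour filter found no clamp pixels, so the clamp rests on the side view alone. The match is too coarse to tell 0 from about 0.05 rad. The firm stops (33 N on the lid) also suggest both are fully shut.
- **Other things on the desk:** Comparing with the first pictures, I read the changes as only the case, the arm and its shadows, and the caliper's old spot. This was a coarse check.

**What went wrong or disagreed**
- **Force limit:** When the clamp bottomed out, one reading was about 126 N in total (−76, −15, 99), above the 120 N wrist limit. It was about 54 N on the next reading. If that peak counts, the run fails on it.
- **Finger length:** The real fingertips end about 23–25 mm behind the reported TCP. Three early tries to grip therefore closed above the slider without moving it. I corrected for this from then on.
- **Not seen at the end:** I could not see the caliper after the lid was shut. I last saw it in the tray just before letting go.

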